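# Bring the pepper mill round on the spice carousel and hold it there

### The job

The measuring scoop on the hook stand hangs down among the jars of the spice carousel and blocks it: lift the scoop off its hook first and stand it, cup down, in the black mug in front of the hob. Then turn the carousel gently by the wooden knob on top of its column, not by the jars, until the pepper mill is straight at the front, facing you, and finish with the knob still gripped and the carousel held still, so that the mill can be taken from it. All the jars stay standing on the tray, and the mug stays upright where it is.

Things in the scene. Friction and masses are not known exactly. Their poses are not given: they have to be found in the camera images.
- carousel: spice carousel: fixed wooden base disc, 180 mm wide, origin at its centre on the worktop, axes parallel to the world's (front = -x, towards the robot). On it turns a bamboo tray 262 mm wide, inner floor at 26 mm, lip at 36 mm, with a central 14 mm steel column. Six items stand loose on the tray about 95 mm from its axis; the place at the back, where the scoop hangs, is empty
- turntable: the turning part: tray, column and knob in one; origin on the axis, 16 mm above the worktop; yaw is its angle, any start value, no stop within a turn and a half either way. Light friction (0.03 N m), no spring-back. The items on the tray ride round with it; keep it under about 1 rad/s, as jerks make them slide or topple
- knob (a point): middle of the round turned wooden knob on top of the column, on the axis, 172 mm above the worktop: 38 mm in diameter from 9 mm below to 9 mm above this point, narrower beyond; knob top at 188 mm, underside at 153 mm
- scoop: steel measuring scoop, 60 g, hanging on the hook by its handle, a long closed loop of 4.4 mm wire, 28 mm wide outside, 20 x 90 mm free inside. Below it a round cup 44 mm wide, 27 mm deep, mouth facing the scoop's -x (the robot, as it hangs). Origin: middle of the wire at the top of the loop; z up the handle, y across the loop. Lowest point 163 mm below the origin
- scoop_cup (a point): middle of the scoop's cup, 141 mm below the loop's top
- hook_stand: fixed steel stand behind the carousel: foot 96 mm wide, upright 9 mm thick, origin under it. At 240 mm a 6 mm wire arm runs along its -x (to the robot, up to 7 degrees aside), dips to 232 mm at 76 mm out, where the loop hangs, and ends 92 mm out in an upturned ball tip, top at 253 mm. The loop comes off when raised 25 to 80 mm, then drawn 30 mm or more along the stand's -x
- mug: black stoneware mug, 82 mm wide, 104 mm high, 117 mm over the handle, 0.33 kg, standing loose on the worktop; z up; its handle points along its -y; origin on the worktop at the middle of the 117 mm length, so the round body's axis is 17.5 mm from it along +y
- mug_mouth (a point): centre of the mug's mouth, level with the rim, 104 mm above the worktop; inside about 72 mm wide, inner floor 97 mm below this point
- mill: brown wooden pepper mill, waisted, 58 mm wide at the foot, 150 mm high with a small metal nut on top: the tallest item on the tray, the others being glass spice jars; origin under its centre, z up. It starts in any of the six places, never straight at the front
- jar_a: one of the five like round spice jars with screw cap, 46 mm wide, 106 mm high, standing loose on the carousel's tray; origin under its centre, z up
- jar_b: one of the five like round spice jars with screw cap, 46 mm wide, 106 mm high, standing loose on the carousel's tray; origin under its centre, z up
- jar_c: one of the five like round spice jars with screw cap, 46 mm wide, 106 mm high, standing loose on the carousel's tray; origin under its centre, z up
- jar_d: one of the five like round spice jars with screw cap, 46 mm wide, 106 mm high, standing loose on the carousel's tray; origin under its centre, z up
- jar_e: one of the five like round spice jars with screw cap, 46 mm wide, 106 mm high, standing loose on the carousel's tray; origin under its centre, z up
Things that resemble listed ones, but are neither listed nor needed, are in the scene too. Leave any yellow look-alike of the mill alone.

How it is judged:
By the outcome, as a careful person would: the job done as asked, in the order asked, and still so for the second after the job is handed in, while the arm keeps its last pose, push and grip.
It also fails if it takes over 58 s, if anything falls off the work surface, if the arm or the gripper's body presses on something with over 40 N, if the wrist force passes 120 N, or if a joint passes its speed limit or range.

### The arm

A 6-joint arm with a two-finger parallel gripper is mounted at the origin on a cart in front of the work surface, level with it; the furniture and walls round the work are solid. World frame = base frame: x ahead of the robot, y to its left, z up, the work surface at z = 0. Lengths are in mm, angles in rad, forces in N, time in s.
With the tool pointing down it reaches from about 350 to 875 mm from the base axis. Payload 4.2 kg.
Tool frame: the origin (TCP) lies between the finger pads; the fingertips stand 25 mm ahead of it and the grasp point (between the pads) lies 6 mm ahead of it; z points along the fingers, y is the line along which they close (so a half turn about z gives the same grasp; the last joint's range is limited). The gripper opens to 85 mm and grips with 20 to 120 N. Pads are 22 mm wide; open, the fingers measure 114 mm over their backs; the gripper's body (76 mm by 85 mm) begins 54 mm behind the grasp point. The pads swing forward as they close: fully open they stand 13 mm farther back than shut.
Start: joints at [1.558, 0.385, 0.008, 0, -1.194, -0.259], TCP at [167.759, 602.043, 256.312] pointing down, gripper open.
Joint ranges: [-3.14, 3.14], [-1.21, 2.06], [-1.07, 1.41], [-3.16, 2.05], [-2.99, -0.16], [-3.1, 3.1]. Speed limits (rad/s): [2.79, 2.79, 3.14, 3.14, 3.14, 3.14].

### API

Orientations are given as a unit quaternion [x, y, z, w].
In Python, from bench import arm gives the robot as it stands.
- The arm moves only by the shell command python3 -m pendant 'ROWS'. ROWS is JSON, a list of rows, each a list of 7 numbers: the shift along the tool's x, y, z in m, then the turn, a rotation vector about the tool's x, y, z in degrees, then the finger opening in m, from 0 to 0.0854. In form: [[x, y, z, wx, wy, wz, fingers], ...]. A call has 1 to 12 rows; each row shifts and turns the commanded pose from where the row before left it, along the tool's axes as they then stand; what a row does not reach is not made up. A row lasts 1/10 s, in which the tool goes at most 50 mm and 8.59 degrees, less where a joint would pass 70% of its speed; a pose out of reach is approached as far as the arm can. A call is refused whole if a number of a shift passes 0.05 or a number of a turn 8.59, either way. A call with a gripper value outside its range is refused whole. The fingers move at their own pace and stop on an object; the grip force is fixed at half the most. Time passes only in rows, so rows that do not move let the fingers close. It gives the time, the measured TCP pose, the force, the opening and the grip force at its end, in the units of the state.
- arm.read_state(): the state, without advancing time (a new reading comes with each control period).
- arm.get_image(name): name is "scene" or "top" or "wrist"; returns a dict with "image" (480x640x3 uint8, red, green, blue), "fx", "fy", "cx", "cy" (pixels), "xyz" and "rotation" of the camera in the world. Camera axes: x right, y down, z forward; pixel columns grow to the right and rows downward; lengths in mm; the calibration is good to about 2 mm. The wrist camera is an equidistant fisheye: a pixel r from the principal point sees the ray r / f radians off the axis. A picture is of the moment at which its call begins. There is no depth.
- arm.job_done(): hands the job in; it is judged then, once.
The state is a dict: "clock": time; "joints": joint angles; "joint_vel": joint speeds; "joint_efforts": joint torques, N m; "position": TCP position; "ee_rot": TCP orientation; "contact_force": force on the tool from outside, world axes, zero at the start; "wrist_torque": the same for the moment, N m; "gripper_width": finger opening in mm; "grasp_force": force on a finger pad.
Only numpy, scipy, OpenCV 4.12 (cv2) and the standard library are available. Lean on these libraries where they do the work, as an engineer would, in place of code of your own. Each camera call takes 0.05 s, during which the arm holds its last target. There are 200 camera calls.

## Working session

There is one attempt and no reset: what is moved stays moved. The work goes in short steps, Python scripts to look and compute and a shell command to move; the robot and the scene stay as the last step left them, time stands still between calls to the robot, and variables do not carry over. Pictures are saved under pics/ and viewed, at most 10 in all, crops included, and the job is handed in when it is done.

```bash
mkdir -p pics; ls; python3 - <<'E'
from bench import arm
import cv2,pickle
s=arm.read_state();print(s)
d={}
for n in("scene","top"):
    r=arm.get_image(n);d[n]=r
    cv2.imwrite(f"pics/{n}0.png",r["image"][:,:,::-1])
    print(n,r["fx"],r["fy"],r["cx"],r["cy"],r["xyz"],r["rotation"])
pickle.dump(d,open("im0.pkl","wb"))
E
```

```text
pics
{'clock': 0.0, 'joints': array([ 1.55760148e+00,  3.85571032e-01,  6.63663052e-03, -5.30609215e-04,
       -1.19398692e+00, -2.58581971e-01]), 'joint_vel': array([ 1.34205900e-03,  4.11855430e-04, -1.51297576e-04,  2.28997151e-04,
       -1.01029424e-03, -2.49007597e-05]), 'joint_efforts': array([-1.32619784e-04, -3.92286587e+01,  1.88399488e+01,  4.18620989e+00,
       -4.58254537e-03, -1.72262919e-06]), 'position': array([167.61727773, 601.55942959, 255.21231681]), 'ee_rot': array([ 9.90767515e-01, -1.35567483e-01, -1.14699455e-04,  1.08468857e-03]), 'contact_force': array([ 0.4875153 , -0.50900195, -0.63012173]), 'wrist_torque': array([ 0.01397099, -0.03256953, -0.0025574 ]), 'grasp_force': 0.0, 'gripper_width': 85.42697626265584}
scene 590.1018746575759 590.1018746575759 306.5229656177256 242.77470683510018 [ 105.57645596 -878.06937997  906.94639934] [ 0.8678908  -0.23431642  0.10754021 -0.42461332]
top 458.568068708122 458.568068708122 321.09315418677375 234.6547814468139 [ 393.11098264   -9.3479619  1289.34254063] [-0.70168677  0.70806805 -0.05955928  0.05223029]
```

View pics/scene0.png

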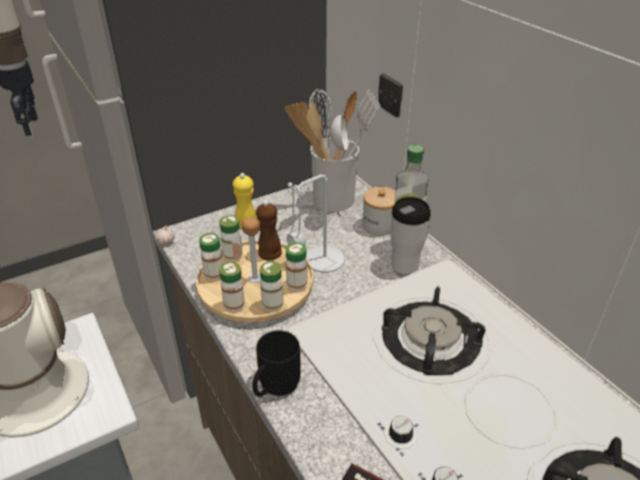

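View pics/top0.png

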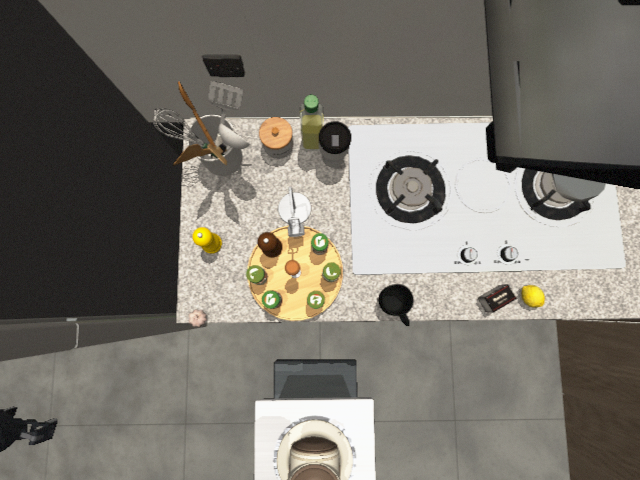

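The mill is brown, at scene (268,232) and top (268,243); the yellow one at scene (244,197) is the look-alike, standing off the tray. The mug is black with a handle, at scene (278,362) and top (395,300). The black-lidded tumbler at top (335,137) is behind the hob, so it isn't the mug. The scoop hangs at scene (293,210) and top (293,245). An enlarged crop will confirm these.

```bash
cat > h.py <<'E'
import numpy as np,pickle,cv2
from scipy.spatial.transform import Rotation as R
def ray(c,u,v):
    d=np.array([(u-c["cx"])/c["fx"],(v-c["cy"])/c["fy"],1]);return np.array(c["xyz"]),R.from_quat(c["rotation"]).apply(d)
def proj(c,p):
    q=R.from_quat(c["rotation"]).inv().apply(np.array(p,float)-c["xyz"]);q=np.atleast_2d(q)
    return np.c_[c["cx"]+c["fx"]*q[:,0]/q[:,2],c["cy"]+c["fy"]*q[:,1]/q[:,2]]
def atz(c,u,v,z):
    o,d=ray(c,u,v);return o+d*(z-o[2])/d[2]
def tri(rs):
    A=0;b=0
    for o,d in rs:
        d=d/np.linalg.norm(d);P=np.eye(3)-np.outer(d,d);A=A+P;b=b+P@o
    return np.linalg.solve(A,b)
E
python3 - <<'E'
from h import *
d=pickle.load(open("im0.pkl","rb"))
s=d["scene"]["image"][165:315,190:350];t=d["top"]["image"][180:330,240:420]
a=cv2.resize(s,(400,375),interpolation=cv2.INTER_CUBIC)  #2.5x
s=cv2.resize(d["scene"]["image"][170:320,230:350],(400,500),interpolation=cv2.INTER_CUBIC)
t=cv2.resize(d["top"]["image"][180:330,240:360],(400,500),interpolation=cv2.INTER_CUBIC)
cv2.imwrite("pics/c1.png",np.hstack([s,t])[:,:,::-1])
c=d["top"]
print("knob",tri([ray(d["scene"],251,226),ray(c,292,268)]),atz(c,292,268,172))
print("hooktop",tri([ray(d["scene"],324,178),ray(c,293,190)]))
print("mill top",atz(c,267,241,176));print("mug mouth",atz(c,396,298,104),atz(d["scene"],279,346,104))
E
```

```text
knob [491.3271533   49.1928876  173.09518323] [489.65921149  49.88451207 172.        ]
hooktop [668.47177784  43.97725285 237.29658098]
mill top [556.09911928 110.90979237 176.        ]
mug mouth [ 416.09745386 -213.14854106  104.        ] [ 414.67339739 -220.29188176  104.        ]
```

View pics/c1.png

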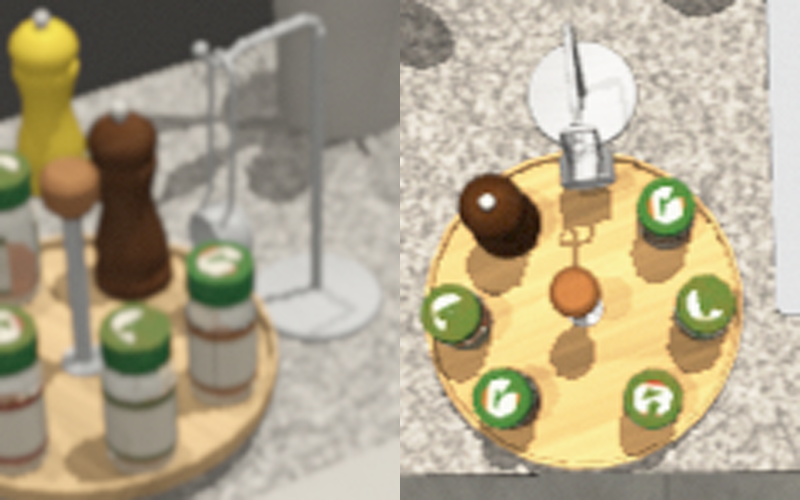

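The crop confirms the brown mill on the tray (crop (122,210), top (490,200)), the yellow one off the tray, and the scoop's loop hanging beside the ball tip at crop (200,47). Next I'll measure the hook.

```bash
python3 - <<'E'
from h import *
d=pickle.load(open("im0.pkl","rb"));c=d["top"];s=d["scene"]
S=lambda x,y:(230+x*.3,170+y*.3)
T=lambda x,y:(240+x*.3,180+y*.3)
print("ball",atz(s,*S(200,47),249));
print("upright top", atz(s,*S(318,22),240), "foot",atz(s,*S(318,292),3))
print("foot top",atz(c,*T(182,92),3), "tray centre",atz(c,*T(185,312),30))
print("arm top view", atz(c,*T(170,28),240),atz(c,*T(180,105),236),atz(c,*T(183,130),236))
print("mill nut top",atz(c,*T(87,200),175), "scene",atz(s,*S(118,103),175))
for a in(-7,0,7):
    u=np.array([668,46,0.]);e=np.array([-np.cos(np.radians(a)),-np.sin(np.radians(a)),0])
    P=[u+e*92+[0,0,249],u+e*76+[0,0,232],u+[0,0,240],u]
    print(a,((proj(s,P)-[230,170])/.3).round(0).tolist(),((proj(c,P)-[240,180])/.3).round(0).tolist())
E
```

```text
ball [586.19762374  43.73116557 249.        ]
upright top [672.03552217  43.51467475 240.        ] foot [681.4552447   55.62810087   3.        ]
foot top [677.49942007  51.42719691   3.        ] tray centre [486.4684846   47.81655624  30.        ]
arm top view [671.36905206  48.66582932 240.        ] [616.65324388  41.83091475 236.        ] [598.73769594  39.73727205 236.        ]
mill nut top [558.74344289 113.24517321 175.        ] scene [560.29373603 114.69957284 175.        ]
-7 [[176.0, 41.0], [201.0, 59.0], [311.0, 22.0], [309.0, 309.0]] [[157.0, 158.0], [161.0, 140.0], [174.0, 33.0], [188.0, 103.0]]
0 [[184.0, 50.0], [207.0, 66.0], [311.0, 22.0], [309.0, 309.0]] [[173.0, 159.0], [174.0, 141.0], [174.0, 33.0], [188.0, 103.0]]
7 [[193.0, 58.0], [215.0, 72.0], [311.0, 22.0], [309.0, 309.0]] [[189.0, 158.0], [188.0, 140.0], [174.0, 33.0], [188.0, 103.0]]
```

```bash
python3 -m pendant '[[0.01,0.015,-0.01,0,0,0,0.085],[0.018,0.032,-0.013,0,0,0,0.085],[0.018,0.032,-0.013,0,0,0,0.085],[0.018,0.032,-0.013,0,0,0,0.085],[0.018,0.032,-0.013,0,0,0,0.085],[0.018,0.032,-0.013,0,0,0,0.085],[0.018,0.032,0,0,0,0,0.085]]' && python3 -m pendant '[[0.025,0.022,-0.003,0,0,0,0.085],[0.033,0.026,-0.003,0,0,0,0.085],[0.033,0.026,-0.003,0,0,0,0.085],[0.033,0.026,-0.003,0,0,0,0.085],[0.033,0.026,-0.003,0,0,0,0.085],[0.033,0.026,0,0,0,0,0.085],[0.033,0.026,0,0,0,0,0.085],[0.033,0.026,0,0,0,0,0.085],[0.033,0.026,0,0,0,-7.2,0.085],[0.02,0.018,0,0,0,-7.2,0.085],[0,0,0,0,0,-7.2,0.085],[0,0,0,0,0,0,0.05]]'
cat > st.py <<'E'
from h import *
from bench import arm
import sys
s=arm.read_state();r=R.from_quat(s["ee_rot"]);M=r.as_matrix()
print("t",round(s["clock"],2),"p",s["position"].round(1),"yaw",np.degrees(np.arctan2(M[1,0],M[0,0])).round(2),"z",M[:,2].round(3),"F",s["contact_force"].round(1),"w",round(s["gripper_width"],1),"g",round(float(s["grasp_force"]),1),"j6",s["joints"][5].round(2))
if len(sys.argv)>3: print("tool delta",r.inv().apply(np.array(sys.argv[1:4],float)-s["position"]).round(1))
E
python3 st.py 500 40 350
```

```text
clock: 0.8
position: [226.3, 370.0, 332.8]
ee_rot: [0.991, -0.135, 0.0, -0.002]
contact_force: [0.3, 0.6, 0.2]
gripper_width: 85.0
grasp_force: 0.0
clock: 2.0
position: [458.8, 51.5, 345.6]
ee_rot: [0.999, 0.049, -0.001, 0.0]
contact_force: [-1.2, 0.4, 0.4]
gripper_width: 72.9
grasp_force: 0.0
t 2.0 p [458.8  51.5 345.6] yaw 5.63 z [-0.002 -0.    -1.   ] F [-1.2  0.4  0.4] w 72.9 g 0.0 j6 1.2
tool delta [39.9 15.5 -4.5]
```

```bash
python3 -m pendant '[[0.03,0.006,0,0,0,0,0.05],[0.03,0.007,0,0,0,0,0.05],[0.02,0.006,0,0,0,0,0.05],[0,0,0,0,0,0,0.05]]'; python3 st.py; python3 - <<'E'
from bench import arm
import cv2,pickle
d={n:arm.get_image(n) for n in("wrist","scene","top")}
pickle.dump(d,open("im1.pkl","wb"))
c=d["wrist"];print({k:v for k,v in c.items() if k!="image"})
cv2.imwrite("pics/w1.png",c["image"][:,:,::-1])
E
```

```text
clock: 2.4
position: [541.6, 41.8, 345.0]
ee_rot: [0.999, 0.049, -0.001, 0.0]
contact_force: [-0.7, -0.1, -0.6]
gripper_width: 50.2
grasp_force: 0.0
t 2.4 p [541.6  41.8 345. ] yaw 5.59 z [-0.002 -0.001 -1.   ] F [-0.7 -0.1 -0.6] w 50.2 g 0.0 j6 1.29
{'fx': 371.64829954431775, 'fy': 371.64829954431775, 'cx': 317.1264294303763, 'cy': 243.8503285309729, 'xyz': array([609.90929353,  48.23261416, 462.35329476]), 'rotation': array([ 0.73363776, -0.66564699, -0.09178502,  0.10131748])}
```

View pics/w1.png

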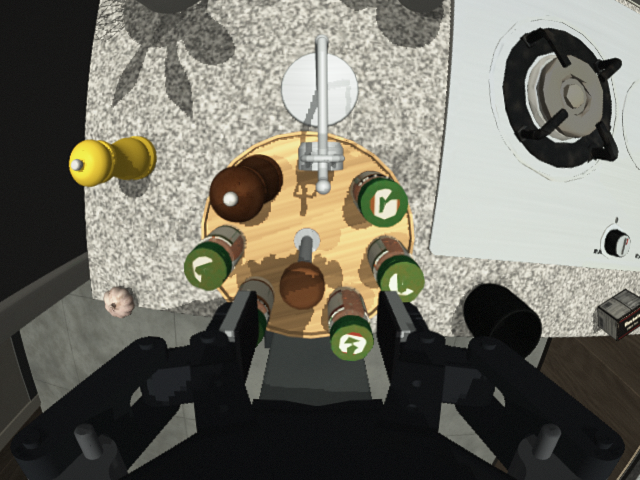

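The wrist view shows the hook arm running from (321,40) to the ball tip at (323,186). The loop hangs at about (321,152), the knob is at (303,285), the mill nut at (230,199) and the mug at (505,320).

```bash
cat >> h.py <<'E'
def fray(c,u,v):
    a=np.array([u-c["cx"],v-c["cy"]]);r=np.hypot(*a);t=r/c["fx"];d=np.r_[a/r*np.sin(t),np.cos(t)]
    return np.array(c["xyz"]),R.from_quat(c["rotation"]).apply(d)
def fatz(c,u,v,z):
    o,d=fray(c,u,v);return o+d*(z-o[2])/d[2]
E
python3 - <<'E'
from h import *
c=pickle.load(open("im1.pkl","rb"))["wrist"]
for n,u,v,z in[("upr",321,40,240),("ball",323.5,186,248),("loopL",301,152,222),("loopR",343,152,222),("looptop",321,153,232),("knob",303,285,172),("knobtop",303,288,188),("nut",230,199,176),("traypost",307,240,27),("foot",319,90,3)]:
    print(n,fatz(c,u,v,z).round(1))
cv2.imwrite("pics/w1c.png",cv2.resize(c["image"][130:200,280:360],(800,600),interpolation=cv2.INTER_CUBIC)[:,:,::-1])
E
```

```text
upr [672.4  52.  240. ]
ball [584.8  42.  248. ]
loopL [602.5  57.8 222. ]
loopR [605.1  31.  222. ]
looptop [603.3  45.2 232. ]
knob [491.6  48.6 172. ]
knobtop [495.6  48.4 188. ]
nut [559.8 112.6 176. ]
traypost [491.6  49.   27. ]
foot [674.4  52.1   3. ]
```

View pics/w1c.png

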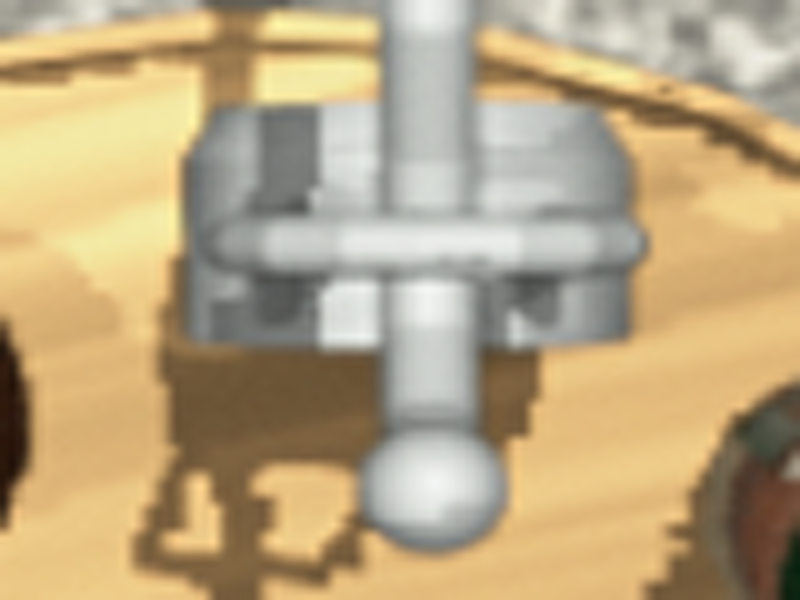

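```bash
python3 -m pendant '[[0.03,0.0015,0.01,0,0,-0.4,0.05],[0.029,0.002,0.03,0,0,-0.4,0.05],[0,0,0.035,0,0,0,0.05],[0,0,0.03,0,0,0,0.05],[0,0,0.022,0,0,0,0.05],[0,0,0,0,0,0,0.05],[0,0,0,0,0,0,0.05]]'; python3 st.py 600.5 44.2 218; python3 - <<'E'
from bench import arm
import cv2
cv2.imwrite("pics/w2.png",arm.get_image("wrist")["image"][100:420,160:480,::-1])
E
```

```text
clock: 3.25
position: [599.2, 44.4, 220.5]
ee_rot: [0.998, 0.058, 0.001, 0.0]
contact_force: [0.4, 0.1, 0.0]
gripper_width: 50.0
grasp_force: 0.0
t 3.25 p [599.2  44.4 220.5] yaw 6.6 z [ 0.001 -0.    -1.   ] F [0.4 0.1 0. ] w 50.0 g 0.0 j6 1.34
tool delta [1.3 0.4 2.5]
```

View pics/w2.png

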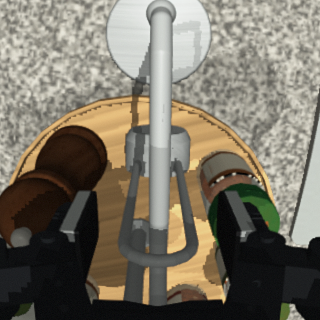

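The wrist view shows the pads at crop columns 95 and 222 straddling the loop (120–198) and the hook wire. It is centred, so I'll close and then lift.

```bash
python3 -m pendant '[[0.001,0,0.002,0,0,0,0.035],[0,0,0,0,0,0,0.015],[0,0,0,0,0,0,0.015],[0,0,0,0,0,0,0.015],[0,0,0,0,0,0,0.015]]' && python3 -m pendant '[[0,0,-0.005,0,0,0,0.015],[0,0,-0.01,0,0,0,0.015],[0,0,-0.015,0,0,0,0.015],[0,0,-0.01,0,0,0,0.015],[0,0,-0.005,0,0,0,0.015],[0,0,0,0,0,0,0.015]]'; python3 st.py;  python3 - <<'E'
from bench import arm
import cv2,numpy as np
a=arm.get_image("wrist")["image"][100:420,160:480,::-1];b=arm.get_image("scene")["image"][120:320,190:390,::-1]
cv2.imwrite("pics/w3.png",np.hstack([a,cv2.resize(b,(320,320))]))
E
```

```text
clock: 3.8
position: [600.9, 44.4, 218.9]
ee_rot: [0.998, 0.057, 0.001, -0.0]
contact_force: [-1.2, 1.0, 6.8]
gripper_width: 26.4
grasp_force: 58.7
clock: 4.4
position: [600.5, 44.2, 263.1]
ee_rot: [0.998, 0.057, 0.001, -0.0]
contact_force: [-0.5, -0.7, 0.2]
gripper_width: 26.5
grasp_force: 58.9
t 4.4 p [600.5  44.2 263.1] yaw 6.56 z [ 0.001  0.001 -1.   ] F [-0.5 -0.7  0.2] w 26.5 g 58.9 j6 1.34
```

View pics/w3.png

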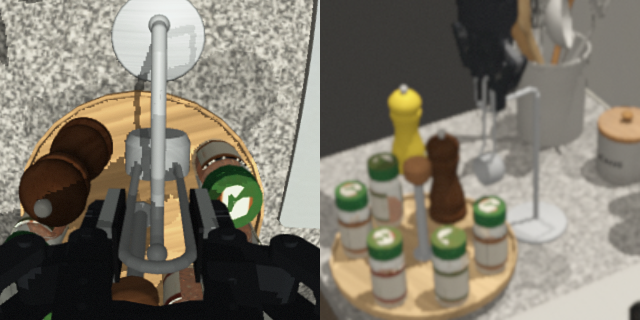

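```bash
python3 -m pendant '[[-0.008,0,0,0,0,0,0.015],[-0.014,0,0,0,0,0,0.015],[-0.014,0,0,0,0,0,0.015],[-0.012,0,0,0,0,0,0.015],[-0.004,0,0,0,0,0,0.015],[0,0,0,0,0,0,0.015],[0,0,-0.01,0,0,0,0.015],[0,0,-0.03,0,0,0,0.015],[0,0,-0.03,0,0,0,0.015],[0,0,-0.03,0,0,0,0.015],[0,0,-0.02,0,0,0,0.015],[0,0,0,0,0,0,0.015]]'; python3 st.py 430 -200 385;  python3 - <<'E'
from bench import arm
import cv2,numpy as np,pickle
d={n:arm.get_image(n) for n in("wrist","scene","top")}
pickle.dump(d,open("im2.pkl","wb"))
a=cv2.resize(d["scene"]["image"][320:410,240:330,::-1],(400,400),interpolation=cv2.INTER_CUBIC);b=cv2.resize(d["top"]["image"][275:335,370:430,::-1],(400,400),interpolation=cv2.INTER_CUBIC)
cv2.imwrite("pics/m.png",np.hstack([a,b]))
E
```

```text
clock: 5.7
position: [550.3, 38.4, 386.6]
ee_rot: [0.998, 0.057, 0.004, -0.001]
contact_force: [-0.5, 0.2, 0.3]
gripper_width: 26.7
grasp_force: 59.0
t 5.7 p [550.3  38.4 386.6] yaw 6.57 z [ 0.008  0.001 -1.   ] F [-0.5  0.2  0.3] w 26.7 g 59.0 j6 1.32
tool delta [-1.468e+02  2.230e+02  2.000e-01]
```

View pics/m.png

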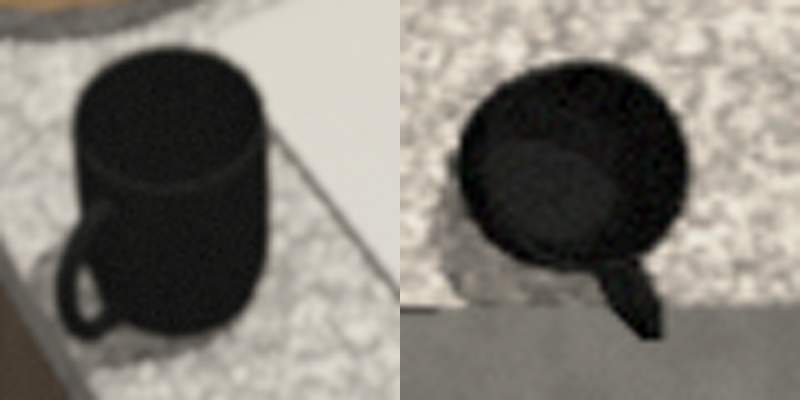

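```bash
python3 - <<'E'
from h import *
d=pickle.load(open("im2.pkl","rb"));c=d["top"];s=d["scene"]
print(atz(c,397.3,300.05,104),atz(s,278.6,346.6,104),tri([ray(c,397.3,300.05),ray(s,278.6,346.6)]),"nadir",proj(c,[393,-9,0]))
E
python3 -m pendant '[[-0.012,0.015,0,0,0,0,0.015],[-0.024,0.036,0,0,0,0,0.015],[-0.024,0.036,0,0,0,0,0.015],[-0.024,0.036,0,0,0,0,0.015],[-0.024,0.036,0,0,0,0,0.015],[-0.024,0.036,0,0,0,0,0.015],[-0.012,0.02,0,0,0,0,0.015],[-0.004,0.008,0,0,0,0,0.015],[0,0,0,0,0,0,0.015],[0,0,0,0,0,0,0.015]]'; python3 st.py 416 -216 260; python3 - <<'E'
from bench import arm
import cv2,numpy as np,pickle
d={n:arm.get_image(n) for n in("wrist","scene","top")}
pickle.dump(d,open("im3.pkl","wb"))
a=d["wrist"]["image"][60:460,120:520,::-1];b=cv2.resize(d["scene"]["image"][190:400,190:400,::-1],(400,400),interpolation=cv2.INTER_CUBIC)
cv2.imwrite("pics/m2.png",np.hstack([a,b]))
E
```

```text
[ 410.85997356 -216.30090406  104.        ] [ 413.38161902 -221.19669601  104.        ] [ 412.81237791 -217.66161091  100.38762759] nadir [[316.50124914 307.90520963]]
clock: 6.85
position: [427.1, -199.9, 381.8]
ee_rot: [0.998, 0.057, -0.0, -0.0]
contact_force: [-0.5, 0.1, -1.2]
gripper_width: 26.2
grasp_force: 59.0
t 6.85 p [ 427.1 -199.9  381.8] yaw 6.57 z [-0.001  0.    -1.   ] F [-0.5  0.1 -1.2] w 26.2 g 59.0 j6 1.78
tool delta [-12.7  14.8 121.8]
```

View pics/m2.png

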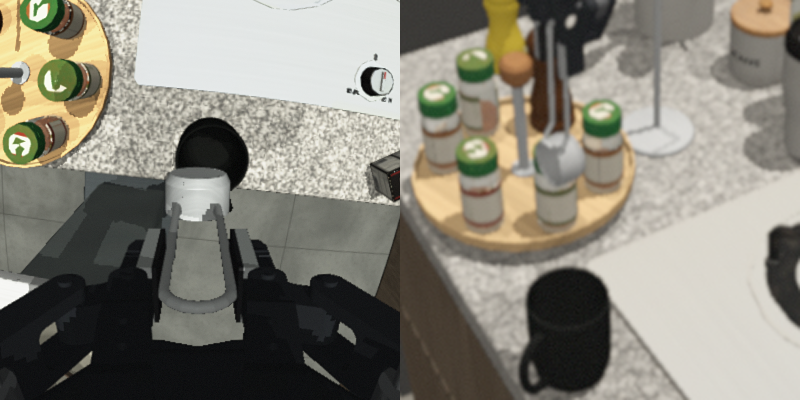

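```bash
python3 - <<'E'
from h import *
d=pickle.load(open("im3.pkl","rb"));w=d["wrist"];c=d["top"];s=d["scene"]
print("mug",fatz(w,334,217,104),tri([fray(w,334,217),ray(c,397.3,300.05),ray(s,278.6,346.6)]))
# scoop cup scene crop (560,160)->px
u,v=190+160*210/400,190+160*210/400
print("cup tri",tri([fray(w,318,252),ray(s,u,v)]))
print("cup x range z255",fatz(w,318,228,275),fatz(w,318,278,255), "loop top",fatz(w,318,368,400),fatz(w,318,368,392))
E
```

```text
mug [ 417.18486931 -219.55287776  104.        ] [ 414.01244235 -218.34351571   99.52691948]
cup tri [ 422.44139432 -201.22816169  258.51362058]
cup x range z255 [ 442.85949841 -198.85469219  275.        ] [ 402.40408438 -203.54671822  255.        ] loop top [ 426.61607448 -200.54503867  400.        ] [ 421.09466596 -201.19411819  392.        ]
```

```bash
python3 -m pendant '[[-0.006,0.008,0,0,0,0,0.015],[-0.005,0.0084,0.02,0,0,0,0.015],[0,0,0.03,0,0,0,0.015],[0,0,0.03,0,0,0,0.015],[0,0,0.02,0,0,0,0.015],[0,0,0.01,0,0,0,0.015],[0,0,0,0,0,0,0.015]]'; python3 st.py 418 -217.5 156; python3 - <<'E'
from bench import arm
import cv2,numpy as np,pickle
d={n:arm.get_image(n) for n in("wrist","scene")}
a=d["wrist"]["image"][60:460,120:520,::-1];b=cv2.resize(d["scene"]["image"][240:400,200:360,::-1],(400,400),interpolation=cv2.INTER_CUBIC)
cv2.imwrite("pics/m3.png",np.hstack([a,b]))
E
```

```text
clock: 7.7
position: [417.6, -217.7, 271.3]
ee_rot: [0.998, 0.057, -0.001, -0.0]
contact_force: [-0.3, -0.4, -0.3]
gripper_width: 26.7
grasp_force: 59.1
t 7.7 p [ 417.6 -217.7  271.3] yaw 6.59 z [-0.003  0.    -1.   ] F [-0.3 -0.4 -0.3] w 26.7 g 59.1 j6 1.82
tool delta [  0.8  -0.  115.3]
```

View pics/m3.png

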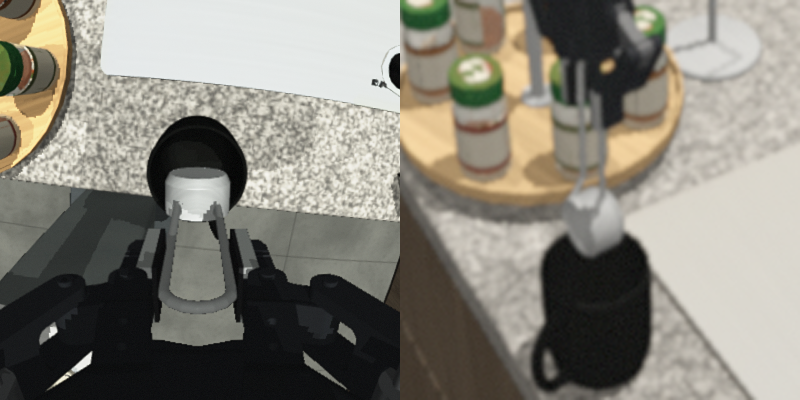

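The cup sits centred over the mug's mouth: wrist-crop columns 198 and 197. I'll lower it.

```bash
python3 -m pendant '[[0,0,0.012,0,0,0,0.015],[0,0,0.015,0,0,0,0.015],[0,0,0.015,0,0,0,0.015],[0,0,0.015,0,0,0,0.015],[0,0,0.012,0,0,0,0.015]]' && python3 -m pendant '[[0,0,0.01,0,0,0,0.015],[0,0,0.01,0,0,0,0.015],[0,0,0.008,0,0,0,0.015],[0,0,0.004,0,0,0,0.015],[0,0,0,0,0,0,0.015]]'&& python3 -m pendant '[[0,0,0.004,0,0,0,0.015],[0,0,0.003,0,0,0,0.015],[0,0,0,0,0,0,0.015]]' ; python3 st.py 418 -217.5 156
```

```text
clock: 8.3
position: [418.1, -217.7, 202.7]
ee_rot: [0.998, 0.057, 0.0, -0.0]
contact_force: [0.5, -0.4, -0.8]
gripper_width: 26.5
grasp_force: 59.1
clock: 8.8
position: [417.9, -217.7, 170.9]
ee_rot: [0.998, 0.057, -0.0, -0.0]
contact_force: [0.9, -0.1, 0.1]
gripper_width: 26.3
grasp_force: 59.1
clock: 9.1
position: [417.8, -217.7, 164.1]
ee_rot: [0.998, 0.057, -0.0, -0.0]
contact_force: [0.1, -0.4, 0.3]
gripper_width: 26.4
grasp_force: 59.1
t 9.1 p [ 417.8 -217.7  164.1] yaw 6.56 z [-0.  0. -1.] F [ 0.1 -0.4  0.3] w 26.4 g 59.1 j6 1.82
tool delta [ 0.2 -0.2  8.1]
```

Continue until contact shows.

```bash
python3 -m pendant '[[0,0,0.003,0,0,0,0.015],[0,0,0.002,0,0,0,0.015],[0,0,0,0,0,0,0.015]]' && python3 -m pendant '[[0,0,0.002,0,0,0,0.015],[0,0,0.001,0,0,0,0.015],[0,0,0,0,0,0,0.015]]' | grep -A1 -E "posi|cont"; python3 - <<'E'
from bench import arm
import cv2,numpy as np,pickle
d={n:arm.get_image(n) for n in("wrist","scene")}
a=d["wrist"]["image"][60:460,120:520,::-1];b=cv2.resize(d["scene"]["image"][240:400,200:360,::-1],(400,400),interpolation=cv2.INTER_CUBIC)
cv2.imwrite("pics/m4.png",np.hstack([a,b]))
E
```

```text
clock: 9.4
position: [417.8, -217.7, 159.0]
ee_rot: [0.998, 0.057, -0.0, -0.0]
contact_force: [-1.2, -0.9, -1.3]
gripper_width: 26.3
grasp_force: 59.1
position: [417.9, -217.7, 156.2]
ee_rot: [0.998, 0.057, -0.0, -0.0]
contact_force: [-0.6, 0.2, -0.3]
gripper_width: 26.5
```

The picture allowance is used up, so from here I'll work by force and computed measurements.

```bash
for i in 1; do python3 -m pendant '[[0,0,0.002,0,0,0,0.015],[0,0,0,0,0,0,0.015],[0,0,0,0,0,0,0.015]]' | grep -E "posi|cont"; done; python3 -m pendant '[[0,0,0.002,0,0,0,0.015],[0,0,0,0,0,0,0.015],[0,0,0,0,0,0,0.015]]' | grep -E "posi|cont"
```

```text
position: [418.0, -217.7, 154.3]
contact_force: [-1.0, 0.6, -0.3]
position: [418.0, -217.7, 152.2]
contact_force: [0.1, 0.0, -0.4]
```

```bash
python3 -m pendant '[[0,0,0.002,0,0,0,0.015],[0,0,0,0,0,0,0.015],[0,0,0,0,0,0,0.015]]' | grep -E "posi|cont"; python3 -m pendant '[[0,0,0.002,0,0,0,0.015],[0,0,0,0,0,0,0.015],[0,0,0,0,0,0,0.015]]' | grep -E "posi|cont"
```

```text
position: [418.6, -218.0, 151.1]
contact_force: [-1.3, 0.1, 4.8]
position: [419.5, -218.2, 151.0]
contact_force: [-1.5, 2.9, 14.8]
```

```bash
python3 -m pendant '[[0,0,-0.003,0,0,0,0.015],[0,0,-0.001,0,0,0,0.015],[0,0,0,0,0,0,0.025],[0,0,0,0,0,0,0.03],[0,0,0,0,0,0,0.04],[0,0,0,0,0,0,0.05],[0,0,0,0,0,0,0.05],[0,0,0,0,0,0,0.05]]' && python3 -m pendant '[[0,0,-0.005,0,0,0,0.05],[0,0,-0.015,0,0,0,0.05],[0,0,-0.03,0,0,0,0.05],[0,0,-0.03,0,0,0,0.05],[0,0,-0.03,0,0,0,0.05],[0,0,-0.02,0,0,0,0.05],[0,0,0,0,0,0,0.05]]'; python3 st.py
python3 - <<'E'
from h import *
from bench import arm
d={n:arm.get_image(n) for n in("wrist","scene","top")};pickle.dump(d,open("im4.pkl","wb"))
o=pickle.load(open("im0.pkl","rb"))
for n in("scene","top"):
    g=lambda k:cv2.GaussianBlur(k[n]["image"],(3,3),0).astype(int)
    x=(240,300,330,410) if n=="scene" else (370,275,430,335)
    diff=np.abs(g(d)-g(o)).sum(2)
    box=diff[(300 if n=="scene" else 270):410,(240 if n=="scene" else 370):(330 if n=="scene" else 430)]
    ys,xs=np.where(box>60);print(n,len(ys),xs.min()+(240 if n=="scene" else 370) if len(xs) else 0,xs.max()+(240 if n=="scene" else 370) if len(xs) else 0,ys.min()+(300 if n=="scene" else 270) if len(ys) else 0,ys.max()+(300 if n=="scene" else 270) if len(ys) else 0)
# ascii of scene mug region: bright vs dark
I=d["scene"]["image"][270:400:3,240:330:2].mean(2).astype(int)
for r in I: print("".join(" .:-=+*#%@"[min(9,v//26)] for v in r))
E
```

```text
clock: 11.8
position: [418.0, -217.7, 152.3]
ee_rot: [0.998, 0.057, -0.0, -0.0]
contact_force: [0.3, -0.6, 0.5]
gripper_width: 50.2
grasp_force: 0.0
clock: 12.5
position: [419.5, -218.2, 286.0]
ee_rot: [0.998, 0.057, 0.004, 0.001]
contact_force: [-0.3, 0.1, 1.2]
gripper_width: 50.2
grasp_force: 0.0
t 12.5 p [ 419.5 -218.2  286. ] yaw 6.59 z [ 0.007 -0.002 -1.   ] F [-0.3  0.1  1.2] w 50.2 g 0.0 j6 1.82
scene 404 271 284 317 362
top 2280 370 429 270 409
=#####+=+*=-..==-=--...........:=+*+*++****##
:#####+==#=---==---::.......:-=+++*+*###*****
:*###*+==*=..:::::.:-=:....=++++++#***###*##*
=++++****#+:..:::.::-=:....=++++++##*###*####
*++******++++=---=+*==:....=++++++#****##**##
*+*#####**++***+****==-....======****######*#
==*#######+-+++++++=-=-:-=======+**+*########
=+*#######*=-----:-=+=++++==+++**#*+**#######
++*#######*++++++++++++*#########*=*#######%#
++*########+++++++++++##########+=+#*#****###
+++#####**+=++++++++++########*===*****######
+=+*##*+=====+++++++++*#####*====**##*#######
-=***++====+=-=====-=+**#*+=====***######*###
=+***++++===========***+====--++**#######*###
[... 680 characters left out ...]
%%%%%%%%%%
********=       .=- -=.    .  =**+*#%%%%%%%%%
********=.   . .-=::-=....    -***++#%%%%%%%%
**#*****+.      ...... .      -****++#%%%%%%%
******#**:             .      -****#*+#%%%%%%
********+:                    -******+=*%%%%%
+******=:                     -****+**+=*%%%%
=**##*+-        .             =#*+******+*#%%
-=*#+==.                      =**********=+#%
--++=+- .-:                  :+******###**++#
:--===: .=-.                .+#****++*******+
::--==- .--:                -********+***+**+
:::--=-. -=:.             .-*****####********
::::---:    .::.       ..:=*####*******####**
:::::----:.:===----::---+++******#******##***
:::::---====--=-----=+++**********+*****+**##
```

The scoop stands in the mug with its handle leaning on the rim, and the mug has not moved. Now for the knob.

```bash
python3 -m pendant '[[0.006,-0.015,0,0,0,0,0.06],[0.013,-0.034,0,0,0,0,0.06],[0.014,-0.035,0,0,0,0,0.06],[0.014,-0.035,0,0,0,0,0.06],[0.014,-0.035,0,0,0,0,0.06],[0.014,-0.034,0,0,0,0,0.06],[0.013,-0.034,0,0,0,0,0.06],[0.01,-0.025,0,0,0,0,0.06],[0.004,-0.01,0,0,0,0,0.06]]' >/dev/null && python3 -m pendant '[[0,0,0,0,0,4,0.06],[0,0,0,0,0,8,0.06],[0,0,0,0,0,8,0.06],[0,0,0,0,0,8,0.06],[0,0,0,0,0,8,0.06],[0,0,0,0,0,8,0.06],[0,0,0,0,0,8,0.06],[0,0,0,0,0,8,0.06],[0,0,0,0,0,8,0.06],[0,0,0,0,0,4,0.06],[0,0,0,0,0,0,0.06]]'; python3 st.py 491.2 49 230
python3 - <<'E'
from h import *
from bench import arm
c=arm.get_image("wrist");pickle.dump(c,open("im5.pkl","wb"))
# knob: brown-orange blob near predicted pixel
def fproj(c,p):
    q=R.from_quat(c["rotation"]).inv().apply(np.array(p,float)-c["xyz"]);t=np.arctan2(np.hypot(q[0],q[1]),q[2]);return c["cx"]+c["fx"]*t*q[0]/np.hypot(q[0],q[1]),c["cy"]+c["fx"]*t*q[1]/np.hypot(q[0],q[1])
k=fproj(c,[491.2,49,172]);print("pred",k,"sides",fproj(c,[510.2,49,172]),fproj(c,[491.2,68,172]),fproj(c,[472.2,49,172]),fproj(c,[491.2,30,172]))
u,v=map(int,k);h=cv2.cvtColor(c["image"],cv2.COLOR_RGB2HSV)
for y in range(v-60,min(480,v+64),8): print(y,[tuple(map(int,h[y,x])) for x in range(u-48,u+56,12) if x<640])
E
```

```text
clock: 14.65
position: [489.4, 48.5, 281.3]
ee_rot: [0.841, -0.541, -0.001, 0.001]
contact_force: [-0.5, -0.1, -0.4]
gripper_width: 59.7
grasp_force: 0.0
t 14.65 p [489.4  48.5 281.3] yaw -65.47 z [-0.002 -0.001 -1.   ] F [-0.5 -0.1 -0.4] w 59.7 g 0.0 j6 -0.0
tool delta [ 0.3 -2.  51.3]
pred (np.float64(314.10432421759936), np.float64(251.0754030912184)) sides (np.float64(286.7628907688816), np.float64(239.1542307670419)) (np.float64(302.08208015320065), np.float64(276.47056418083616)) (np.float64(340.9648386237279), np.float64(262.7511818565271)) (np.float64(326.6444623054878), np.float64(224.5828536197166))
191 [(23, 93, 247), (23, 93, 247), (20, 107, 239), (21, 102, 242), (20, 106, 240), (20, 111, 237), (19, 112, 232), (19, 113, 231), (19, 114, 229)]
199 [(17, 127, 166), (17, 122, 171), (20, 106, 238), (20, 105, 243), (54, 6, 219), (19, 100, 236), (19, 112, 232), (19, 114, 229), (20, 107, 237)]
207 [(24, 91, 247), (24, 90, 248), (20, 107, 239), (60, 5, 218), (75, 5, 94), (60, 5, 216), (19, 111, 234), (18, 115, 228), (20, 106, 240)]
215 [(24, 91, 247), (24, 89, 247), (20, 107, 239)
[... 1124 characters left out ...]
25, 90, 247), (20, 88, 125), (19, 83, 123), (13, 157, 65), (13, 166, 77), (12, 161, 65), (17, 92, 175), (21, 42, 98), (24, 39, 99)]
287 [(19, 111, 236), (12, 121, 120), (11, 120, 102), (28, 56, 64), (18, 114, 232), (20, 110, 236), (23, 42, 127), (24, 39, 97), (11, 165, 62)]
295 [(24, 41, 130), (12, 124, 113), (11, 129, 111), (26, 41, 93), (17, 127, 124), (19, 110, 236), (26, 40, 126), (11, 115, 95), (11, 117, 139)]
303 [(28, 34, 186), (11, 118, 136), (10, 139, 114), (24, 46, 83), (17, 126, 123), (17, 123, 180), (13, 144, 76), (20, 83, 98), (65, 149, 41)]
311 [(51, 38, 95), (62, 137, 52), (49, 117, 48), (16, 62, 119), (17, 124, 125), (18, 125, 182), (30, 28, 36), (62, 145, 44), (58, 130, 51)]
```

The knob blob is centred on the predicted pixel (314,251), so I'll descend and grip it.

```bash
python3 -m pendant '[[0,-0.001,0.015,0,0,0,0.06],[0,-0.001,0.03,0,0,0,0.06],[0,0,0.03,0,0,0,0.06],[0,0,0.02,0,0,0,0.06],[0,0,0.008,0,0,0,0.06],[0,0,0,0,0,0,0.06]]' >/dev/null; python3 st.py 491.2 49 178; python3 -m pendant '[[0,0,0,0,0,0,0.05],[0,0,0,0,0,0,0.042],[0,0,0,0,0,0,0.036],[0,0,0,0,0,0,0.03],[0,0,0,0,0,0,0.03],[0,0,0,0,0,0,0.03]]'; python3 st.py
```

```text
t 15.3 p [491.3  49.6 178.3] yaw -65.4 z [-0.003 -0.001 -1.   ] F [ 0.8 -0.9 -0.8] w 60.2 g 0.0 j6 -0.0
tool delta [0.6 0.3 0.3]
clock: 15.9
position: [491.5, 49.8, 180.8]
ee_rot: [0.842, -0.54, 0.0, 0.0]
contact_force: [-4.0, -0.7, 6.5]
gripper_width: 35.7
grasp_force: 59.1
t 15.9 p [491.5  49.8 180.8] yaw -65.4 z [ 0. -0. -1.] F [-4.  -0.7  6.5] w 35.7 g 59.1 j6 -0.0
```

```bash
python3 -m pendant '[[0,0,0,0,0,-1,0.03],[0,0,0,0,0,-2,0.03],[0,0,0,0,0,-3,0.03],[0,0,0,0,0,-4,0.03],[0,0,0,0,0,-4,0.03],[0,0,0,0,0,-4,0.03],[0,0,0,0,0,-4,0.03],[0,0,0,0,0,-4,0.03],[0,0,0,0,0,-3,0.03],[0,0,0,0,0,-2,0.03],[0,0,0,0,0,-1,0.03],[0,0,0,0,0,0,0.03]]' ; python3 st.py
cat > mill.py <<'E'
from h import *
from bench import arm
for n in("top","scene"):
    c=arm.get_image(n);h=cv2.cvtColor(c["image"],cv2.COLOR_RGB2HSV).astype(int)
    m=((h[...,0]<14)|(h[...,0]>170))&(h[...,1]>110)&(h[...,2]<95)&(h[...,2]>15)
    k=np.zeros(m.shape,np.uint8)
    pts=proj(c,[[491+a,49+b,z] for a in(-140,140) for b in(-140,140) for z in(0,180)]).astype(np.int32)
    cv2.fillConvexPoly(k,cv2.convexHull(pts),1)
    l,_,st,ce=cv2.connectedComponentsWithStats((m&(k>0)).astype(np.uint8)); 
    for i in np.argsort(-st[1:,4])[:3]+1:
        p=atz(c,*ce[i],100);print(n,st[i].tolist(),ce[i].round(1),p.round(0),"ang",np.degrees(np.arctan2(p[1]-49,p[0]-491)).round(1))
    for a in range(-180,181,5):
        pass
E
python3 mill.py
```

```text
clock: 17.1
position: [491.4, 49.8, 180.8]
ee_rot: [0.958, -0.287, 0.0, 0.0]
contact_force: [-4.8, -0.9, 7.1]
gripper_width: 35.2
grasp_force: 59.2
t 17.1 p [491.4  49.8 180.8] yaw -33.38 z [ 0. -0. -1.] F [-4.8 -0.9  7.1] w 35.2 g 59.2 j6 0.56
scene [234, 208, 15, 51, 266] [241.3 241.8] [487.  99. 100.] ang 94.1
scene [257, 247, 2, 6, 10] [257.4 249.9] [506.  54. 100.] ang 19.3
scene [256, 240, 2, 3, 4] [256.2 241.2] [517.  83. 100.] ang 52.8
```

```bash
cat > chk.py <<'E'
import sys
from h import *
from bench import arm
base=float(sys.argv[1])
for n in("scene","top","wrist"):
    c=arm.get_image(n);pickle.dump(c,open(f"now_{n}.pkl","wb"));I=c["image"]
    h=cv2.cvtColor(I,cv2.COLOR_RGB2HSV).astype(int)
    m=((h[...,0]<14)|(h[...,0]>170))&(h[...,1]>110)&(h[...,2]<110)
    best=[]
    for a in np.arange(base-50,base+51,2):
        x,y=491.3+94*np.cos(np.radians(a)),49+94*np.sin(np.radians(a));P=[[x,y,z] for z in(40,60,110,130,150)]
        if n!="wrist": uv=proj(c,P)
        else:
            q=R.from_quat(c["rotation"]).inv().apply(np.array(P)-c["xyz"]);rr=np.hypot(q[:,0],q[:,1]);t=np.arctan2(rr,q[:,2]);uv=np.c_[c["cx"]+c["fx"]*t*q[:,0]/rr,c["cy"]+c["fx"]*t*q[:,1]/rr]
        f=[m[max(0,int(v)-1):int(v)+2,max(0,int(u)-1):int(u)+2].mean() if 0<=u<640 and 0<=v<480 else 0 for u,v in uv]
        best.append((round(sum(f),1),a))
    print(n,[(a,s) for s,a in best if s>=2])
E
python3 chk.py 75
```

```text
scene [(np.float64(81.0), np.float64(2.1)), (np.float64(83.0), np.float64(3.0)), (np.float64(85.0), np.float64(3.4)), (np.float64(87.0), np.float64(2.6))]
top []
wrist [(np.float64(57.0), np.float64(2.0)), (np.float64(59.0), np.float64(2.0)), (np.float64(61.0), np.float64(4.3)), (np.float64(63.0), np.float64(4.9)), (np.float64(65.0), np.float64(5.0)), (np.float64(67.0), np.float64(5.0)), (np.float64(69.0), np.float64(5.0)), (np.float64(71.0), np.float64(4.8)), (np.float64(73.0), np.float64(4.6)), (np.float64(75.0), np.float64(4.0)), (np.float64(77.0), np.float64(3.3)), (np.float64(79.0), np.float64(2.7)), (np.float64(81.0), np.float64(2.4)), (np.float64(83.0), np.float64(2.1))]
```

```bash
python3 -m pendant '[[0,0,0,0,0,-1,0.03],[0,0,0,0,0,-2,0.03],[0,0,0,0,0,-3,0.03],[0,0,0,0,0,-4,0.03],[0,0,0,0,0,-4,0.03],[0,0,0,0,0,-4,0.03],[0,0,0,0,0,-4,0.03],[0,0,0,0,0,-4,0.03],[0,0,0,0,0,-4,0.03],[0,0,0,0,0,-4,0.03],[0,0,0,0,0,-4,0.03],[0,0,0,0,0,-4,0.03]]' >/dev/null; python3 -m pendant '[[0,0,0,0,0,-4,0.03],[0,0,0,0,0,-4,0.03],[0,0,0,0,0,-4,0.03],[0,0,0,0,0,-4,0.03],[0,0,0,0,0,-4,0.03],[0,0,0,0,0,-4,0.03],[0,0,0,0,0,-4,0.03],[0,0,0,0,0,-4,0.03],[0,0,0,0,0,-4,0.03],[0,0,0,0,0,-4,0.03],[0,0,0,0,0,-3,0.03],[0,0,0,0,0,-2,0.03]]' ; python3 -m pendant '[[0,0,0,0,0,-1,0.03],[0,0,0,0,0,0,0.03],[0,0,0,0,0,0,0.03],[0,0,0,0,0,0,0.03]]' >/dev/null; python3 st.py; python3 mill.py; python3 chk.py 165
```

```text
clock: 19.75
position: [491.5, 49.6, 180.8]
ee_rot: [0.892, 0.452, -0.0, 0.0]
contact_force: [-2.6, -1.1, 6.1]
gripper_width: 35.2
grasp_force: 59.2
t 20.15 p [491.5  49.6 180.8] yaw 54.6 z [ 0.    -0.001 -1.   ] F [-3.4 -1.4  6.1] w 35.4 g 59.2 j6 2.09
top [272, 295, 23, 21, 244] [283.4 305.3] [400.  76. 100.] ang 163.6
scene [197, 235, 22, 58, 870] [208.6 263.4] [396.  66. 100.] ang 169.9
scene [242, 224, 2, 8, 9] [242.3 227.6] [512. 146. 100.] ang 77.8
scene [257, 225, 1, 7, 7] [257. 228.] [540. 127. 100.] ang 57.7
scene [(np.float64(127.0), np.float64(2.2)), (np.float64(129.0), np.float64(2.1)), (np.float64(131.0), np.float64(3.1)), (np.float64(133.0), np.float64(2.9)), (np.float64(135.0), np.float64(3.0)), (np.float64(137.0), np.float64(3.6)), (np.float64(139.0), np.float64(3.2)), (np.float64(141.0), np.float64(3.6)), (np.float64(143.0), np.float64(3.7)), (np.float64(145.0), np.float64(3.9)), (np.float64(147.0), np.float64(4.0)), (np.float64(149.0), np.float64(4.0)), (np.float64(151.0), np.float64(4.0)), (np.float64(153.0), np.float64(3.7)), (np.float64(155.0), np.float64(3.7)),
[... 1022 characters left out ...]
64(3.3)), (np.float64(169.0), np.float64(3.8)), (np.float64(171.0), np.float64(4.0)), (np.float64(173.0), np.float64(4.0)), (np.float64(175.0), np.float64(3.8)), (np.float64(177.0), np.float64(3.4)), (np.float64(179.0), np.float64(3.3))]
wrist [(np.float64(147.0), np.float64(2.1)), (np.float64(149.0), np.float64(3.8)), (np.float64(151.0), np.float64(4.7)), (np.float64(153.0), np.float64(4.6)), (np.float64(155.0), np.float64(4.2)), (np.float64(157.0), np.float64(4.7)), (np.float64(159.0), np.float64(4.6)), (np.float64(161.0), np.float64(4.3)), (np.float64(163.0), np.float64(3.0)), (np.float64(165.0), np.float64(2.9)), (np.float64(169.0), np.float64(2.4)), (np.float64(215.0), np.float64(2.0))]
```

```bash
cat > nut.py <<'E'
from h import *
from bench import arm
def go(a0):
  for n in("top","scene","wrist"):
    c=arm.get_image(n);I=c["image"];h=cv2.cvtColor(I,cv2.COLOR_RGB2HSV).astype(int)
    x,y=491.3+94*np.cos(np.radians(a0)),49+94*np.sin(np.radians(a0));P=[x,y,174]
    q=R.from_quat(c["rotation"]).inv().apply(np.array(P)-c["xyz"]);rr=np.hypot(q[0],q[1])
    u,v=proj(c,P)[0] if n!="wrist" else np.array([c["cx"],c["cy"]])+c["fx"]*np.arctan2(rr,q[2])*q[:2]/rr
    w=9 if n!="wrist" else 25
    u0,v0=int(u)-w,int(v)-w
    s=h[v0:v0+2*w,u0:u0+2*w];m=((s[...,1]<70)&(s[...,2]>110)).astype(np.uint8)
    k,l,st,ce=cv2.connectedComponentsWithStats(m)
    for i in range(1,k):
        if st[i,4]<(2 if n!="wrist" else 8):continue
        uu,vv=ce[i]+[u0,v0]+0.0;p=(atz if n!="wrist" else fatz)(c,uu,vv,174)
        print(n,"pred",(round(u),round(v)),"blob",(round(uu,1),round(vv,1)),st[i,4],p.round(1),"ang",np.degrees(np.arctan2(p[1]-49,p[0]-491.3)).round(1),"r",np.hypot(p[1]-49,p[0]-491.3).round(1))
import sys;go(float(sys.argv[1]))
E
python3 nut.py 163
```

```text
top pred (281, 305) blob (np.float64(281.0), np.float64(304.5)) 16 [401.9  76.2 174. ] ang 163.1 r 93.4
scene pred (205, 232) blob (np.float64(203.9), np.float64(229.1)) 233 [403.5  88.1 174. ] ang 156.0 r 96.1
```

```bash
python3 -m pendant '[[0,0,0,0,0,-1,0.03],[0,0,0,0,0,-2,0.03],[0,0,0,0,0,-3,0.03],[0,0,0,0,0,-4,0.03],[0,0,0,0,0,-3,0.03],[0,0,0,0,0,-2,0.03],[0,0,0,0,0,-1.2,0.03],[0,0,0,0,0,-0.7,0.03],[0,0,0,0,0,0,0.03],[0,0,0,0,0,0,0.03],[0,0,0,0,0,0,0.03],[0,0,0,0,0,0,0.03]]' >/dev/null; python3 st.py; python3 nut.py 180
python3 - <<'E'
from h import *
from bench import arm
c=arm.get_image("top");h=cv2.cvtColor(c["image"],cv2.COLOR_RGB2HSV).astype(int)
g=((h[...,0]>35)&(h[...,0]<85)&(h[...,1]>110)).astype(np.uint8)
k,l,st,ce=cv2.connectedComponentsWithStats(g)
for i in range(1,k):
    if st[i,4]>25:
        p=atz(c,*ce[i],130);print(p.round(0),st[i,4],np.hypot(p[0]-491,p[1]-49).round(0),np.degrees(np.arctan2(p[1]-49,p[0]-491)).round(0))
s=arm.get_image("scene")["image"]
o=pickle.load(open("im4.pkl","rb"))["scene"]["image"]
print("mug diff",(np.abs(s.astype(int)-o)[310:400,250:310].sum(2)>60).sum())
E
```

```text
t 21.75 p [491.5  49.6 180.8] yaw 71.5 z [ 0.    -0.001 -1.   ] F [-3.4 -1.4  6.4] w 35.3 g 59.2 j6 2.39
top pred (292, 306) blob (np.float64(292.3), np.float64(306.3)) 15 [397.5  49.  174. ] ang -180.0 r 93.8
scene pred (208, 240) blob (np.float64(207.0), np.float64(236.3)) 242 [399.5  61.6 174. ] ang 172.2 r 92.7
[917.   3. 130.] 39 428.0 -6.0
[592.  28. 130.] 56 103.0 -12.0
[505. -42. 130.] 128 92.0 -81.0
[442. -24. 130.] 75 88.0 -124.0
[418. -26. 130.] 42 104.0 -134.0
mug diff 182
```

```bash
python3 - <<'E'
from h import *
from bench import arm
o0=pickle.load(open("im0.pkl","rb"));o4=pickle.load(open("im4.pkl","rb"))["scene"]["image"].astype(int)
def jars(c,f,wr=False):
    h=cv2.cvtColor(c["image"],cv2.COLOR_RGB2HSV).astype(int)
    g=((h[...,0]>35)&(h[...,0]<85)&(h[...,1]>110)).astype(np.uint8)
    g=cv2.morphologyEx(g,cv2.MORPH_CLOSE,np.ones((5,5)))
    k,l,st,ce=cv2.connectedComponentsWithStats(g)
    for i in range(1,k):
        if st[i,4]>25:
            p=f(c,*ce[i],130);r=np.hypot(p[0]-491,p[1]-49)
            if r<140: print("  ",st[i].tolist(),r.round(0),(np.degrees(np.arctan2(p[1]-49,p[0]-491))%360).round(0))
print("top0");jars(o0["top"],atz)
print("scene0");jars(o0["scene"],atz)
s=arm.get_image("scene");print("scene now");jars(s,atz)
print("wrist");jars(arm.get_image("wrist"),fatz)
I=s["image"].astype(int)
for n,b in(("im0",o0["scene"]["image"].astype(int)),("im4",o4)):
    d=np.abs(I-b)[310:400,250:310].sum(2)>60;y,x=np.where(d);print(n,len(y),x.min()+250,x.max()+250,y.min()+310,y.max()+310)
for r in s["image"][285:400:3,240:330:2].mean(2).astype(int): print("".join(" .:-=+*#%@"[min(9,v//26)] for v in r))
E
```

```text
top0
   [311, 233, 18, 18, 168] 96.0 317.0
   [323, 263, 17, 17, 210] 96.0 266.0
   [247, 266, 17, 17, 226] 97.0 97.0
   [262, 291, 18, 17, 168] 95.0 142.0
   [307, 292, 17, 17, 163] 96.0 213.0
scene0
   [221, 219, 18, 13, 166] 80.0 101.0
   [201, 239, 18, 12, 130] 88.0 157.0
   [286, 247, 19, 14, 145] 106.0 305.0
   [261, 264, 19, 17, 211] 112.0 265.0
   [220, 269, 20, 13, 147] 114.0 222.0
scene now
   [266, 216, 10, 12, 69] 80.0 31.0
   [224, 222, 12, 10, 84] 78.0 103.0
   [285, 230, 17, 13, 128] 91.0 340.0
   [269, 262, 20, 15, 160] 113.0 274.0
   [233, 266, 21, 19, 192] 112.0 236.0
wrist
   [193, 49, 99, 97, 5072] 96.0 91.0
   [363, 60, 100, 95, 6193] 97.0 45.0
   [447, 198, 88, 90, 4416] 90.0 356.0
   [353, 373, 22, 28, 417] 69.0 274.0
   [260, 378, 44, 26, 758] 68.0 234.0
im0 495 250 286 310 363
im4 183 250 309 310 395
-::=+*++*******=++++=---=+**########*######*#
*******++******========+++***######**########
+*****=-*******=======++++***#####*+**#######
------=+***#***=======++++***####*=*#######%#
+==++++++***+==-======++++**####+=+#*#****###
+++++++++*+====---====+==***##*==
[... 830 characters left out ...]
%%%%%%%%%%
**###*##+ ..    .=- -=.   ..  =#*+*#%%%%%%%%%
*#**###*+.  ....-+:--=....    =###++#%%%%%%%%
########*.      ........      -**##*+#%%%%%%%
####*####:...                 =####%#+#%%%%%%
########*:..                  =**####*+*%%%%%
*#####*+:..      .       .    -**#*****+*%%%%
=*####+-..                    =##**#####+*#%%
-=*#+==. .                   .=***#######++#%
--++=+-..-:                  :+***########++#
:--===: .=-.                .+****#****##*##+
::--==: .--:                -*****###**##*##*
:::--=-. -=:              .-*****############
::::---:  ...::.        .:=*####*######%%%###
:::::----:.:===----::---+++******#####*###*##
:::::---====--=-----=+++********##***##***##%
```

The mill is at 180°. All five jars stand at their expected angles, and the mug and scoop are in place. I'll hand in now.

```bash
python3 -c "
from bench import arm
print(arm.job_done())"
```

```text
the job is handed in; nothing more can be done
None
```

I handed the job in: the scoop stands cup down in the black mug, the pepper mill is straight at the front with the knob still gripped, and my last camera check showed all five jars standing and the mug upright in place.

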